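Make up a compression nut: finger-tight, then one flat

TASK

On the air distribution block, run the loose brass nut down clockwise with the fingers on its knurled barrel, gently, just until it is finger-tight and no further. Then let go, take the big open-ended spanner from its wooden rest, and turn the nut one more flat (a sixth of a turn, 60 degrees) with it. Slide the spanner off and lay it back across the rest as you found it, leaving everything else on the bench alone.

Things in the scene. Friction and masses are not known exactly. Their poses are not given: they have to be found in the camera images.
- nut_hex (a point): Brass nut turning about an upright axis on an aluminium block. Point on its axis, half-way up its hexagon: 36 mm across flats, 41.6 across corners, 14 high. z up; x is square to one of the six flats and turns with the nut. Clockwise from above tightens; its height stays. The block's top (90x64 mm) is 23 mm lower, with plugs 7 mm high; a rigid 22 mm tube rises through the nut to 55 mm above this point.
- nut_barrel (a point): Same nut: point on its axis, half-way up the round knurled barrel above the hexagon, where fingers take it: 32 mm across, 24 mm high, 19 mm above point nut_hex. Even a 20 N grip can drive it past finger-tight, so feel the torque and stop in time.
- nut: The whole nut, origin at nut_hex. It starts some 0.5 to 1.6 rad short of finger-tight; how much shows nowhere. It runs at about 0.04 N m, then needs about 0.2 N m over 0.12 rad as it meets the ferrule: that is finger-tight. From there it needs about 0.8 N m all the way and does not spring back.
- take_up (a joint): How far the hidden ferrule has been pushed up snug by the nut, in m: 0 until nut and ferrule meet, then 0.5 mm per radian of nut turn up to 0.06 mm (finger-tight), where it stays. Far less than the noise of its reading (0.3 mm), so this moment has to be felt.
- bite (a joint): How far the ferrule has been driven into its seat past finger-tight, in m: 0.5 mm per radian that the nut is turned beyond finger-tight (one flat: 0.52 mm); never comes back. Reading noise 0.3 mm, so count the turn on the nut instead.
- spanner_grip (a point): Open-ended steel spanner, 10 mm thick, 0.2 to 0.3 kg, lying across the two ribs of its rest. Point in the middle of its handle, half-way up its thickness, where to grip it across y. Handle straight, 18 mm wide, from 87 mm behind this point to 40 mm ahead, where the head begins. x along the spanner to the jaw, z up. Below it, between the ribs, is room for fingers.
- spanner_jaw (a point): Middle of the spanner's jaw, 105 mm along x from spanner_grip: the nut's axis lies here when the spanner is on. Jaw faces parallel to x, 37.5 mm apart (1.5 mm over the nut: about 0.08 rad of play either way), open to +x, reaching 20 mm past this point, mouth slightly flared; throat 22 mm behind it; head 58 mm wide, 10 thick.
- spanner: The whole spanner; origin on its underside, 5 mm below spanner_grip, same axes.
- rest: Wooden rest fixed to the bench: floor 120 (x) by 60 mm, 6 mm thick, two ribs across it at x = -45 and +45 mm, each 16 mm thick, 50 mm long, tops 35 mm above the bench. Origin on the bench under its middle. The spanner lies along its x (jaw to +x), spanner_grip over the middle, 40 mm above the bench.
- offcut: Bystander, to be left alone: offcut of pale wood, 110x32x20 mm. Origin under its middle.
- olive: Bystander, to be left alone: spare brass ring, 26 mm across, 10 mm high. Origin under its middle.
- small_spanner: Bystander, to be left alone: a much smaller spanner lying on the bench, 120 mm long, 7 mm thick (too small for the nut). Origin under its middle.
- tape: Bystander, to be left alone: black tape measure, 65x36x60 mm. Origin under its middle.
- hammer: Bystander, to be left alone: hammer lying on the bench. Origin under its middle.

How it is judged:
By the outcome, as a careful person would: the job done as asked, in the order asked, and still so for the second after the job is handed in, with the robot touching nothing.
It also fails if it takes over 72 s, if anything falls off the work surface, if the arm or the gripper's body presses on something with over 40 N, if the wrist force passes 120 N, or if a joint passes its speed limit or range.

ROBOT

A 6-joint arm with a two-finger parallel gripper is mounted at the origin on the work surface. World frame = base frame: x ahead of the robot, y to its left, z up, the work surface at z = 0. Lengths are in mm, angles in rad, forces in N, time in s.
With the tool pointing down it reaches from about 275 to 750 mm from the base axis. Payload 10.2 kg.
Tool frame: the origin (TCP) lies at the very end of the fingers, on their centre line; the grasp point (between the pads) lies 19 mm behind it; z points along the fingers, y is the line along which they close (so a half turn about z gives the same grasp; the last joint's range is limited). The gripper opens to 85 mm and grips with 20 to 120 N. Pads are 22 mm wide; open, the fingers measure 114 mm over their backs; the gripper's body (76 mm by 85 mm) begins 54 mm behind the grasp point. The pads swing forward as they close: fully open they stand 13 mm farther back than shut.
Start: joints at [0.964, 0.313, 1.498, -0, 1.331, -0.223], TCP at [196.597, 486.807, 231.294] pointing down, gripper open.
Joint ranges: [-2.94, 2.94], [-0.97, 2.17], [0.19, 2.56], [-1.23, 4.37], [0.02, 3.11], [-2.88, 2.88]. Speed limits (rad/s): [2.39, 2.39, 3.01, 3.14, 3.14, 3.14].

INTERFACE

Orientations are given as a unit quaternion [w, x, y, z].
In Python, from rig import ctrl gives the robot as it stands.
- The arm moves only by the tool step_arm, never from a script. Its argument "increments" is a list of rows, each a list of 3 entries, a list of its own where there are three numbers: the shift along the tool's x, y, z in cm, then the turn, a rotation vector about the tool's x, y, z in degrees, then the opening in per cent of the stroke, from 0 (shut) to 100 (fully open). A call has 1 to 8 rows; each row is the pose to reach, as a shift and turn from the pose commanded when the call began, along the tool's axes at that moment; what a row does not reach only later rows make up. A row lasts 1/8 s, in which the tool goes at most 62.5 mm and 10.7 degrees, less where a joint would pass 70% of its speed; a pose out of reach is approached as far as the arm can. A call with a gripper value outside its range is refused whole. The fingers move at their own pace and stop on an object; "squeeze" is the grip in N (left out, the last holds). Time passes only in rows, so rows that repeat a pose let the fingers close. It gives the time, the measured TCP pose, the force, the opening and the grip force at its end, in the units of the state.
- ctrl.sense(): the state, without advancing time (a new reading comes with each control period).
- ctrl.capture(name): name is "side" or "top"; returns a dict with "img" (480x640x3 uint8, red, green, blue), "fx", "fy", "cx", "cy" (pixels), "extrinsics" (4x4, takes a point from camera to world coordinates). Camera axes: x right, y down, z forward; pixel columns grow to the right and rows downward; lengths in mm; the calibration is good to about 2 mm. A picture is of the moment at which its call begins. There is no depth.
- ctrl.finish_job(): hands the job in; it is judged then, once.
The state is a dict: "time_s": time; "joints": joint angles; "dq": joint speeds; "tau": joint torques, N m; "eef_pos": TCP position; "ee_rot": TCP orientation; "force": force on the tool from outside, world axes, zero at the start; "wrist_torque": the same for the moment, N m; "grip_width": opening from 0.0 (shut) to 1.0 (fully open); "grip_force": force on a finger pad.
Only numpy, scipy, OpenCV 4.12 (cv2) and the standard library are available. Lean on these libraries where they do the work, as an engineer would, in place of code of your own. Each camera call takes 0.05 s, during which the arm holds its last target. There are 200 camera calls.

## Working session

There is one attempt and no reset: what is moved stays moved. The work goes in short steps, Python scripts to look and compute and a tool call to move; the robot and the scene stay as the last step left them, time stands still between calls to the robot, and variables do not carry over. Pictures are saved under pics/ and viewed, at most 10 in all, crops included, and the job is handed in when it is done.

Besides the shell and the picture viewer there is one more tool, called after "Emit:" in YAML: its name, and indented under it one key for each argument. step_arm: Moves the arm, as the interface text tells. Its arguments: {"type":"object","properties":{"increments":{"type":"array"},"squeeze":{"type":"number"}},"required":["increments"]}

```bash
ls; mkdir -p pics
python3 - <<'E'
from rig import ctrl
import cv2,numpy as np
for n in("side","top"):
    c=ctrl.capture(n); cv2.imwrite(f"pics/{n}0.png",c["img"][:,:,::-1]); print(n,c["fx"],c["fy"],c["cx"],c["cy"]);print(np.round(c["extrinsics"],4).tolist())
print(ctrl.sense())
E
```

```text
pics
side 437.58892994940675 437.58892994940675 310.9889712501871 239.66859413787637
[[0.8891, -0.3322, 0.3149, 266.1245], [-0.4574, -0.619, 0.6385, -594.6686], [-0.0172, -0.7117, -0.7022, 760.1237], [0.0, 0.0, 0.0, 1.0]]
top 472.12204672398013 472.12204672398013 315.12262720787237 237.1435211407856
[[-0.0005, -0.9984, 0.0574, 495.4263], [-1.0, 0.0002, -0.0066, 19.7652], [0.0066, -0.0574, -0.9983, 1262.8751], [0.0, 0.0, 0.0, 1.0]]
{'time_s': 0.1, 'joints': array([ 9.63578876e-01,  3.13416413e-01,  1.49833395e+00,  5.96749646e-07,
        1.33100308e+00, -2.23406263e-01]), 'dq': array([-0.00058063, -0.00125922, -0.00385686, -0.00051833,  0.00100845,
        0.00035366]), 'tau': array([ 7.61763022e-04, -4.12904263e+01, -2.60144305e+01, -2.33014698e-04,
        2.96881029e-03,  3.72460249e-05]), 'eef_pos': array([196.47563722, 486.61252205, 230.79108431]), 'ee_rot': array([-2.34438802e-04,  1.90729889e-01,  9.81642385e-01, -5.30935824e-04]), 'force': array([-0.23987131, -0.2830084 ,  0.47560674]), 'wrist_torque': array([ 0.06786586,  0.02495384, -0.01676635]), 'grip_force': 0.0, 'grip_width': 0.9993428332507692}
```

View pics/side0.png

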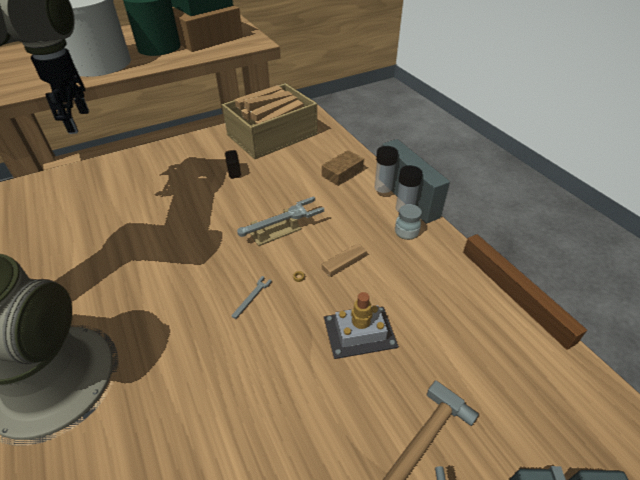

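View pics/top0.png

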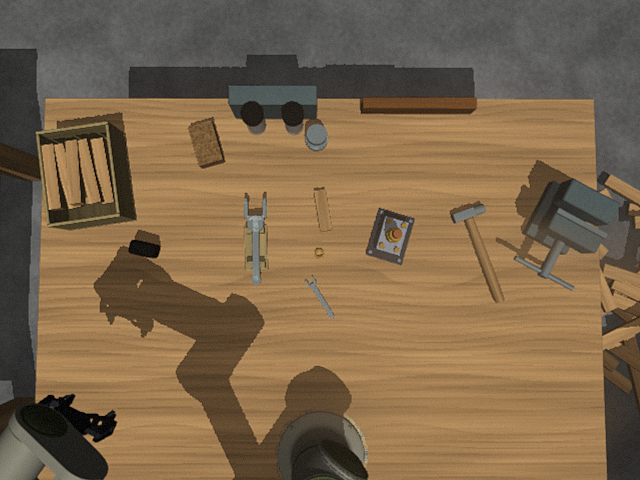

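The side view shows the block with the nut at about (362,312) and the spanner on its rest from (240,232) to (322,206). In the top view the nut is at about (394,234) and the spanner runs from (256,282) to (256,195). I'll enlarge both.

Run:
```python
import cv2,numpy as np
s=cv2.imread("pics/side0.png");t=cv2.imread("pics/top0.png")
def crop(im,u,v,w,h,W,H,st):
    k=W/w
    M=np.array([[k,0,-k*u+k/2-.5],[0,k,-k*v+k/2-.5]])
    o=cv2.warpAffine(im,M,(W,H),flags=cv2.INTER_CUBIC)
    for i in range(u,u+w,st): cv2.putText(o,str(i),(int(k*(i-u+.5)),8),0,.3,(0,0,255));cv2.line(o,(int(k*(i-u+.5)),8),(int(k*(i-u+.5)),14),(0,0,255),1)
    for i in range(v,v+h,st): cv2.putText(o,str(i),(0,int(k*(i-v+.5))+3),0,.3,(0,0,255));cv2.line(o,(20,int(k*(i-v+.5))),(26,int(k*(i-v+.5))),(0,0,255),1)
    return o
a=np.hstack([crop(t,364,203,52,65,400,500,5),crop(s,324,285,52,65,400,500,5)])
b=np.hstack([crop(t,225,188,70,100,400,571,10),crop(s,232,190,100,60,400,571,10)])
cv2.imwrite("pics/nut.png",a);cv2.imwrite("pics/spn.png",b)
```

```text
(no output)
```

View pics/nut.png

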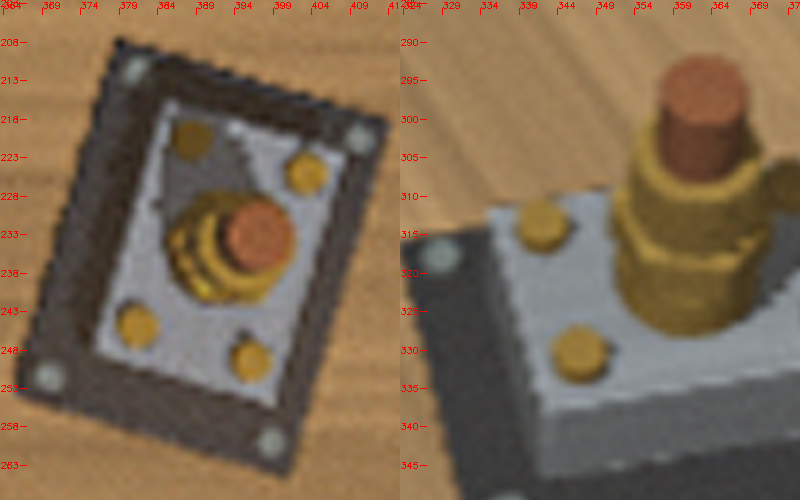

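View pics/spn.png

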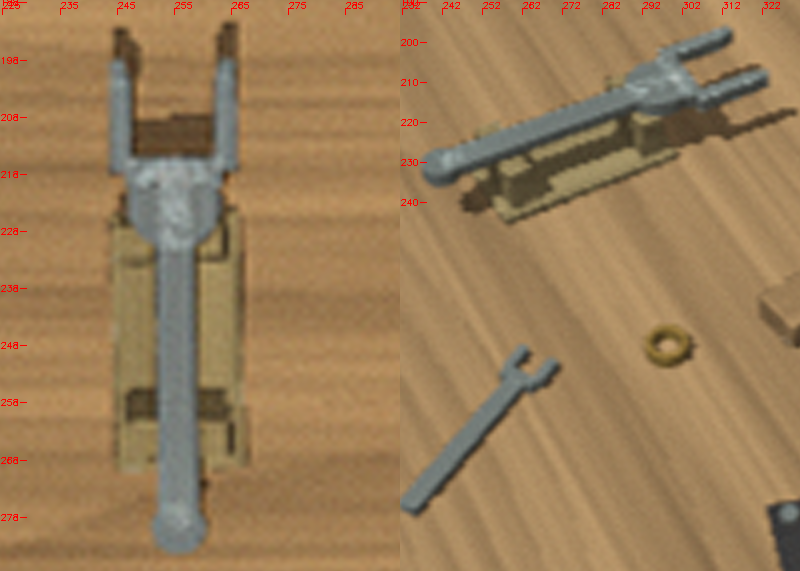

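In the nut crop the tube-top centre is at top (396.9,232.9) and side (363.2,295.5). In the spanner crop the top-view prong tips are mid at about (255,198), the throat is at v≈215, and the tail centre is at (256,280). Next I'll locate both and fit the hexagon angle.

```bash
cat > h.py <<'E'
import numpy as np,cv2
C={"side":(437.589,310.989,239.669,np.array([[0.8891,-0.3322,0.3149,266.1245],[-0.4574,-0.619,0.6385,-594.6686],[-0.0172,-0.7117,-0.7022,760.1237]])),
"top":(472.122,315.123,237.144,np.array([[-0.0005,-0.9984,0.0574,495.4263],[-1,0.0002,-0.0066,19.7652],[0.0066,-0.0574,-0.9983,1262.8751]]))}
def ray(c,u,v):
    f,cx,cy,E=C[c]; d=E[:,:3]@[(u-cx)/f,(v-cy)/f,1]; return E[:,3],d
def atz(c,u,v,z):
    o,d=ray(c,u,v); return o+d*(z-o[2])/d[2]
def tri(p,q):
    (o,d),(a,b)=ray("top",*p),ray("side",*q)
    s=np.linalg.lstsq(np.c_[d,-b],a-o,rcond=None)[0]; A=o+d*s[0];B=a+b*s[1]; return (A+B)/2,np.linalg.norm(A-B)
def proj(c,P):
    f,cx,cy,E=C[c]; X=(np.atleast_2d(P)-E[:,3])@E[:,:3]; return X[:,:2]/X[:,2:]*f+[cx,cy]
E
python3 - <<'E'
from h import *
print("tube top",tri((396.9,232.9),(363.2,295.5)))
T=lambda x,y:(225+x/5.714-.5,188+y/5.714-.5)
S=lambda x,y:(232+(x-400)/4-.5,190+y/4-.5)
for n,t,s in(("tipmid",T(174,60),S(748,54)),("throat",T(173.5,157),S(697,96)),("tail",T(180,552),S(424,170))):
    print(n,np.round(atz("top",*t,45),1),np.round(atz("side",*s,45),1),tri(t,s))
for n,t in(("block corners",[(168,98),(345,152),(276,405),(95,350)]),):
    for x,y in t: print(np.round(atz("top",364+x/7.69-.5,203+y/7.69-.5,40),1))
E
```

```text
tube top (array([ 571.70740696, -186.84984143,  118.08832096]), np.float64(0.3119450028747714))
tipmid [667.2 167.8  45. ] [664.4 164.6  45. ] (array([667.13793637, 168.47897929,  41.13172348]), np.float64(1.2884716030338021))
throat [623.  167.7  45. ] [617.6 143.8  45. ] (array([627.5463702 , 169.80426361,  20.57955541]), np.float64(4.401147104257008))
tail [444.7 163.6  45. ] [444.6 161.4  45. ] (array([444.87154599, 163.73407278,  42.88580082]), np.float64(0.525327798045647))
[ 622.8 -171.2   40. ]
[ 604.5 -231.    40. ]
[ 518.9 -206.7   40. ]
[ 537.5 -145.8   40. ]
```

```bash
cat > hexfit.py <<'E'
from h import *
from scipy.optimize import minimize
def prism(c,ctr,a,r,z0,z1,n,K,off):
    t=a+np.arange(n)*2*np.pi/n+np.pi/n
    ring=lambda z:proj(c,np.c_[ctr[0]+r*np.cos(t),ctr[1]+r*np.sin(t),np.full(n,ctr[2]+z)])*1+off
    return ring(z0),ring(z1)
def labels(c,ctr,a,off,org,K,shape):
    L=np.zeros(shape,np.uint8); cam=C[c][3][:,3]
    q=lambda p:np.round(((p-org+.5)*K-.5)*16).astype(np.int32)
    lo,hi=prism(c,ctr,a,20.8,-7,7,6,K,off)
    for i in range(6):
        j=(i+1)%6; n=a+(i+1)*np.pi/3
        if np.dot([np.cos(n),np.sin(n)],cam[:2]-np.array(ctr[:2]))>18: cv2.fillConvexPoly(L,q(np.array([lo[i],lo[j],hi[j],hi[i]])),1+i,shift=4)
    cv2.fillConvexPoly(L,q(hi),7,shift=4)
    for r,z0,z1,k in((16,7,31,8),(11,31,55,10)):
        b,t=prism(c,ctr,0,r,z0,z1,40,K,off)
        cv2.fillConvexPoly(L,q(cv2.convexHull(np.vstack([b,t]).astype(np.float32))[:,0]),k,shift=4); cv2.fillConvexPoly(L,q(t),k+1,shift=4)
    return L
def cost(c,img,ctr,a,off,K=6):
    p=proj(c,[ctr])[0]; org=np.floor(p-[14,14]).astype(int); s=28
    cr=img[org[1]:org[1]+s,org[0]:org[0]+s].astype(np.float32)
    L=labels(c,ctr,a,off,org,K,(s*K,s*K))
    # linear unmixing: each pixel = coverage-weighted mean of region colours
    ids=[k for k in range(12) if (L==k).any() and k]
    W=np.stack([cv2.resize((L==k).astype(np.float32),(s,s),interpolation=cv2.INTER_AREA) for k in ids],-1)
    hexm=W[:,:,[i for i,k in enumerate(ids) if k<=7]].sum(-1)
    w0=cv2.resize((L==0).astype(np.float32),(s,s),interpolation=cv2.INTER_AREA)
    m=(cv2.dilate((hexm>.1).astype(np.uint8),np.ones((3,3)))>0)
    A=np.c_[W[m],w0[m][:,None]]; y=cr[m]
    x,*_=np.linalg.lstsq(A,y,rcond=None); return ((A@x-y)**2).sum()/m.sum()
def run(c,img,ctr):
    out=[]
    for a in np.radians(np.arange(0,60,3)):
        best=min((cost(c,img,ctr,a,np.array([dx,dy])),dx,dy) for dx in np.arange(-1.2,1.3,.4) for dy in np.arange(-1.2,1.3,.4))
        out.append((int(round(np.degrees(a))),round(float(best[0])),round(float(best[1]),1),round(float(best[2]),1)))
    return out
if __name__=="__main__":
    import sys
    for c in("side","top"):
        img=cv2.imread(f"pics/{c}{sys.argv[1]}.png"); print(c,run(c,img,(571.5,-187.5,63)))
E
time python3 hexfit.py 0
python3 - <<'E'
from h import *
# IK-free pose help: yaw of tool y axis at start
from scipy.spatial.transform import Rotation as R
q=[-2.34e-4,.19073,.98164,-5.3e-4]; print(R.from_quat([q[1],q[2],q[3],q[0]]).as_matrix().round(3))
E
```

```text
side [(0, 893, 1.2, 0.0), (3, 887, 1.2, -0.8), (6, 875, 1.2, -0.8), (9, 943, 1.2, 0.4), (12, 959, 1.2, 0.8), (15, 964, 0.8, 0.0), (18, 981, 0.8, -0.4), (21, 1027, 0.8, 0.0), (24, 955, 1.2, 0.8), (27, 963, 1.2, 0.4), (30, 910, 0.8, 0.4), (33, 890, 1.2, 0.8), (36, 870, 1.2, 0.4), (39, 896, 1.2, 0.0), (42, 859, 1.2, 0.4), (45, 830, 0.8, 0.0), (48, 835, 1.2, 0.4), (51, 795, 1.2, 0.0), (54, 828, 1.2, -0.8), (57, 856, 1.2, -0.8)]
top [(0, 1533, -0.4, -0.4), (3, 1580, -0.4, -0.4), (6, 1578, -0.4, -0.4), (9, 1693, -0.8, -0.8), (12, 1666, -0.4, -0.8), (15, 1780, -0.8, -1.2), (18, 1734, -0.8, -1.2), (21, 1804, -0.8, -1.2), (24, 1830, -0.8, -1.2), (27, 1742, -0.8, -1.2), (30, 1691, -0.8, -1.2), (33, 1668, -0.4, -1.2), (36, 1600, -0.4, -1.2), (39, 1544, -0.4, -0.4), (42, 1520, -0.4, -0.4), (45, 1464, -0.4, -0.4), (48, 1460, -0.4, -0.4), (51, 1439, -0.4, 0.0), (54, 1451, -0.4, 0.0), (57, 1505, -0.4, -0.4)]
[[-0.927  0.374 -0.001]
 [ 0.374  0.927 -0.001]
 [ 0.    -0.001 -1.   ]]
real	0m5.553s
user	0m5.497s
sys	0m0.318s
```

Both views independently put a flat normal at about 51° (mod 60). Now I'll move above the nut.

Emit:
step_arm:
  increments:
    - [[-60,-48.5,8],[0,0,0],100]
    - [[-60,-48.5,8],[0,0,0],100]
    - [[-60,-48.5,8],[0,0,0],100]
    - [[-60,-48.5,8],[0,0,0],100]
    - [[-60,-48.5,8],[0,0,0],100]
    - [[-60,-48.5,8],[0,0,0],100]
    - [[-60,-48.5,8],[0,0,0],100]
    - [[-60,-48.5,8],[0,0,0],100]

```text
time_s: 1.1
eef_pos: [438.8, 50.1, 179.5]
ee_rot: [0.0, 0.191, 0.982, 0.0]
force: [1.1, 0.8, 0.6]
grip_width: 1.0
grip_force: 0.0
```

Emit:
step_arm:
  increments:
    - [[-21,-17,2.9],[0,0,0],100]
    - [[-21,-17,2.9],[0,0,0],100]
    - [[-21,-17,2.9],[0,0,0],100]
    - [[-21,-17,2.9],[0,0,0],100]
    - [[-21,-17,2.9],[0,0,0],100]
    - [[-21,-17,2.9],[0,0,0],100]
    - [[-21,-17,2.9],[0,0,0],100]

```text
time_s: 1.98
eef_pos: [568.8, -183.2, 150.7]
ee_rot: [-0.0, 0.19, 0.982, 0.0]
force: [0.4, -0.5, 1.3]
grip_width: 0.999
grip_force: 0.0
```

```bash
python3 -c "
from rig import ctrl
s=ctrl.sense();print(s['time_s'],s['eef_pos'],s['joints'],s['wrist_torque'],s['force'])"
```

```text
1.975 [ 568.83883793 -183.19085793  150.6930244 ] [-5.07460166e-01  5.40249075e-01  1.37711078e+00  1.12184055e-04
  1.22497674e+00 -1.69516119e+00] [-0.01595128  0.03550064 -0.03757028] [ 0.42358224 -0.49058065  1.25929839]
```

Emit:
step_arm:
  increments:
    - [[-0.41,-0.3,0],[0,0,0],100]
    - [[-0.41,-0.3,4],[0,0,0],80]
    - [[-0.41,-0.3,7.0],[0,0,0],70]
    - [[-0.41,-0.3,7.6],[0,0,0],60]
    - [[-0.41,-0.3,7.7],[0,0,0],60]
  squeeze: 20

```text
time_s: 2.6
eef_pos: [572.3, -188.5, 74.6]
ee_rot: [0.001, 0.191, 0.982, -0.0]
force: [-0.1, -0.4, 0.1]
grip_width: 0.604
grip_force: 0.0
```

```bash
cat > s.py <<'E'
from rig import ctrl
from scipy.spatial.transform import Rotation as R
import numpy as np
s=ctrl.sense();q=s['ee_rot'];r=R.from_quat([q[1],q[2],q[3],q[0]]);x=r.as_matrix()
print(round(s['time_s'],2),'pos',s['eef_pos'].round(1),'yaw',round(np.degrees(np.arctan2(x[1,0],x[0,0])),2),'F',s['force'].round(1),'M',s['wrist_torque'].round(3),'tau6',round(s['tau'][5],3),'j6',round(s['joints'][5],3),'g',round(s['grip_width'],3),round(s['grip_force'],1))
E
python3 s.py;python3 s.py
python3 - <<'E'
from rig import ctrl
import cv2,numpy as np
o=[]
for n,(u,v) in(("top",(394,234)),("side",(362,305))):
    im=ctrl.capture(n)["img"][:,:,::-1]; o.append(cv2.resize(im[v-50:v+50,u-50:u+50],(400,400),interpolation=cv2.INTER_CUBIC))
cv2.imwrite("pics/pre.png",np.hstack(o))
E
```

```text
2.6 pos [ 572.3 -188.5   74.6] yaw 158.03 F [-0.1 -0.4  0.1] M [-0.025  0.028  0.014] tau6 -0.0 j6 -1.7 g 0.604 0.0
2.6 pos [ 572.3 -188.5   74.6] yaw 158.03 F [-0.1 -0.4  0.1] M [-0.025  0.028  0.014] tau6 -0.0 j6 -1.7 g 0.604 0.0
```

View pics/pre.png

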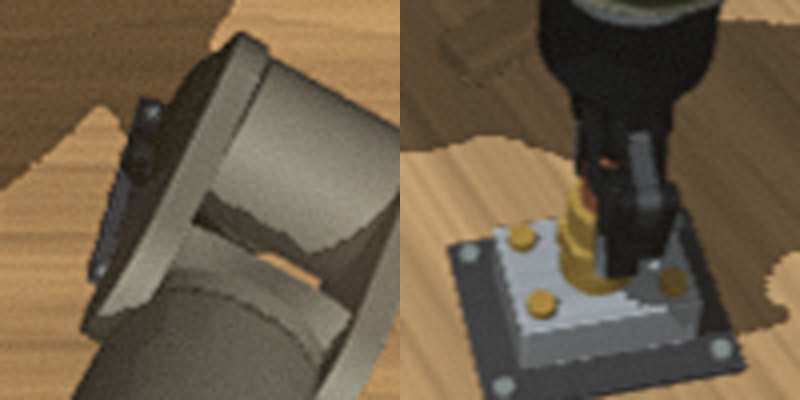

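The crop shows the fingers straddling the barrel, with the near finger in front of it at about (362+13,305). Now I'll close gently.

Emit:
step_arm:
  increments:
    - [[0,0,0],[0,0,0],30]
    - [[0,0,0],[0,0,0],30]
    - [[0,0,0],[0,0,0],30]
    - [[0,0,0],[0,0,0],30]
  squeeze: 20

```text
time_s: 3.2
eef_pos: [572.9, -187.6, 75.3]
ee_rot: [0.001, 0.191, 0.982, 0.001]
force: [1.2, 7.5, 6.5]
grip_width: 0.367
grip_force: 20.2
```

```bash
python3 s.py
```

```text
3.2 pos [ 572.9 -187.6   75.3] yaw 158.02 F [1.2 7.5 6.5] M [ 1.092 -0.274 -0.005] tau6 -0.024 j6 -1.7 g 0.367 20.2
```

Emit:
step_arm:
  increments:
    - [[0,0.1,-0.06],[0,0,0],30]
    - [[0,0.1,-0.06],[0,0,0],30]
    - [[0,0.1,-0.06],[0,0,4],30]
    - [[0,0.1,-0.06],[0,0,8],30]
    - [[0,0.1,-0.06],[0,0,12],30]
    - [[0,0.1,-0.06],[0,0,15],30]
    - [[0,0.1,-0.06],[0,0,18],30]
    - [[0,0.1,-0.06],[0,0,20],30]

```text
time_s: 4.2
eef_pos: [572.6, -187.9, 75.2]
ee_rot: [0.001, 0.359, 0.933, -0.0]
force: [-0.9, 1.6, 7.5]
grip_width: 0.36
grip_force: 20.3
```

```bash
python3 s.py
```

```text
4.2 pos [ 572.6 -187.9   75.2] yaw 137.94 F [-0.9  1.6  7.5] M [0.239 0.236 0.03 ] tau6 -0.256 j6 -1.348 g 0.36 20.3
```

Emit:
step_arm:
  increments:
    - [[0,0,0],[0,0,1.5],30]
    - [[0,0,0],[0,0,3],30]
    - [[0,0,0],[0,0,4.5],30]
    - [[0,0,0],[0,0,6],30]

```text
time_s: 4.7
eef_pos: [572.5, -188.0, 75.3]
ee_rot: [0.001, 0.407, 0.913, -0.0]
force: [-1.8, 1.2, 6.9]
grip_width: 0.367
grip_force: 20.3
```

```bash
python3 s.py
```

```text
4.7 pos [ 572.5 -188.    75.3] yaw 131.97 F [-1.8  1.2  6.9] M [0.141 0.375 0.076] tau6 -0.236 j6 -1.243 g 0.367 20.3
```

Emit:
step_arm:
  increments:
    - [[0,0,0],[0,0,1.5],30]
    - [[0,0,0],[0,0,3],30]
    - [[0,0,0],[0,0,4],30]
    - [[0,0,0],[0,0,5],30]

```text
time_s: 5.2
eef_pos: [572.3, -188.1, 75.3]
ee_rot: [0.0, 0.446, 0.895, -0.0]
force: [-2.4, 1.0, 7.4]
grip_width: 0.359
grip_force: 20.3
```

```bash
python3 s.py
```

```text
5.2 pos [ 572.3 -188.1   75.3] yaw 126.98 F [-2.4  1.   7.4] M [0.032 0.511 0.052] tau6 -0.141 j6 -1.157 g 0.359 20.3
```

Emit:
step_arm:
  increments:
    - [[0,0,0],[0,0,1.5],30]
    - [[0,0,0],[0,0,3],30]
    - [[0,0,0],[0,0,4.5],30]
    - [[0,0,0],[0,0,6],30]

```text
time_s: 5.7
eef_pos: [572.1, -188.1, 75.2]
ee_rot: [0.0, 0.493, 0.87, -0.001]
force: [-2.6, 0.4, 7.5]
grip_width: 0.365
grip_force: 20.3
```

```bash
python3 s.py
```

```text
5.7 pos [ 572.1 -188.1   75.2] yaw 120.97 F [-2.6  0.4  7.5] M [0.029 0.644 0.068] tau6 -0.232 j6 -1.052 g 0.365 20.3
```

Emit:
step_arm:
  increments:
    - [[0,0,0],[0,0,1.5],30]
    - [[0,0,0],[0,0,3],30]
    - [[0,0,0],[0,0,4.5],30]
    - [[0,0,0],[0,0,6],30]

```text
time_s: 6.2
eef_pos: [572.0, -188.2, 75.2]
ee_rot: [0.0, 0.538, 0.843, -0.001]
force: [-3.6, 0.1, 8.6]
grip_width: 0.361
grip_force: 20.3
```

```bash
python3 s.py
```

```text
6.2 pos [ 572.  -188.2   75.2] yaw 114.97 F [-3.6  0.1  8.6] M [0.007 0.869 0.091] tau6 -0.229 j6 -0.947 g 0.361 20.3
```

Emit:
step_arm:
  increments:
    - [[0.02,-0.04,0],[0,0,1.5],30]
    - [[0.02,-0.04,0],[0,0,3],30]
    - [[0.02,-0.04,0],[0,0,4.5],30]
    - [[0.02,-0.04,0],[0,0,6],30]

```text
time_s: 6.7
eef_pos: [571.7, -188.2, 75.2]
ee_rot: [0.0, 0.581, 0.814, -0.001]
force: [-3.2, -0.8, 8.4]
grip_width: 0.366
grip_force: 20.3
```

```bash
python3 s.py
```

```text
6.7 pos [ 571.7 -188.2   75.2] yaw 108.97 F [-3.2 -0.8  8.4] M [-0.015  0.643  0.071] tau6 -0.231 j6 -0.842 g 0.366 20.3
```

Emit:
step_arm:
  increments:
    - [[0.01,-0.03,0],[0,0,1.5],30]
    - [[0.01,-0.03,0],[0,0,3],30]
    - [[0.01,-0.03,0],[0,0,4.5],30]
    - [[0.01,-0.03,0],[0,0,6],30]

```text
time_s: 7.2
eef_pos: [571.5, -188.2, 75.2]
ee_rot: [0.0, 0.623, 0.782, -0.0]
force: [-2.5, 0.1, 8.2]
grip_width: 0.367
grip_force: 20.3
```

```bash
python3 s.py
```

```text
7.2 pos [ 571.5 -188.2   75.2] yaw 102.97 F [-2.5  0.1  8.2] M [-0.007  0.612  0.04 ] tau6 -0.232 j6 -0.738 g 0.367 20.3
```

Emit:
step_arm:
  increments:
    - [[0,0,0],[0,0,1.5],30]
    - [[0,0,0],[0,0,3],30]
    - [[0,0,0],[0,0,4.5],30]
    - [[0,0,0],[0,0,6],30]

```text
time_s: 7.7
eef_pos: [571.3, -188.2, 75.3]
ee_rot: [0.0, 0.663, 0.749, -0.001]
force: [-2.7, -0.0, 8.0]
grip_width: 0.364
grip_force: 20.3
```

```bash
python3 s.py
```

```text
7.7 pos [ 571.3 -188.2   75.3] yaw 96.97 F [-2.7 -0.   8. ] M [-0.02   0.734  0.028] tau6 -0.23 j6 -0.633 g 0.364 20.3
```

Emit:
step_arm:
  increments:
    - [[0,0,0],[0,0,1.5],30]
    - [[0,0,0],[0,0,3],30]
    - [[0,0,0],[0,0,4.5],30]
    - [[0,0,0],[0,0,6],30]

```text
time_s: 8.2
eef_pos: [571.1, -188.2, 75.2]
ee_rot: [0.0, 0.701, 0.713, -0.001]
force: [-4.8, 1.0, 8.2]
grip_width: 0.366
grip_force: 20.4
```

```bash
python3 s.py
```

```text
8.2 pos [ 571.1 -188.2   75.2] yaw 90.97 F [-4.8  1.   8.2] M [0.117 1.01  0.105] tau6 -0.228 j6 -0.529 g 0.366 20.4
```

Emit:
step_arm:
  increments:
    - [[0.01,-0.05,0],[0,0,1],30]
    - [[0.01,-0.05,0],[0,0,2],30]
    - [[0.01,-0.05,0],[0,0,3],30]

```text
time_s: 8.57
eef_pos: [570.9, -188.1, 75.3]
ee_rot: [0.0, 0.719, 0.695, -0.0]
force: [-2.1, -0.4, 7.8]
grip_width: 0.366
grip_force: 20.2
```

```bash
python3 s.py
```

```text
8.57 pos [ 570.9 -188.1   75.3] yaw 87.98 F [-2.1 -0.4  7.8] M [0.017 0.642 0.015] tau6 -0.14 j6 -0.477 g 0.366 20.2
```

Emit:
step_arm:
  increments:
    - [[0,0,0],[0,0,1.5],30]
    - [[0,0,0],[0,0,3],30]
    - [[0,0,0],[0,0,4],30]
    - [[0,0,0],[0,0,5],30]

```text
time_s: 9.07
eef_pos: [570.8, -188.1, 75.3]
ee_rot: [0.0, 0.749, 0.663, -0.001]
force: [-3.2, 0.2, 9.0]
grip_width: 0.363
grip_force: 20.3
```

```bash
python3 s.py
```

```text
9.07 pos [ 570.8 -188.1   75.3] yaw 83.0 F [-3.2  0.2  9. ] M [0.051 0.799 0.153] tau6 0.004 j6 -0.39 g 0.363 20.3
```

Emit:
step_arm:
  increments:
    - [[0,0,0],[0,0,0.75],30]
    - [[0,0,0],[0,0,1.5],30]

```text
time_s: 9.32
eef_pos: [570.8, -188.1, 75.3]
ee_rot: [0.0, 0.758, 0.653, -0.001]
force: [-3.7, 1.1, 8.0]
grip_width: 0.366
grip_force: 20.3
```

```bash
python3 s.py
```

```text
9.32 pos [ 570.8 -188.1   75.3] yaw 81.51 F [-3.7  1.1  8. ] M [0.136 0.798 0.156] tau6 0.049 j6 -0.364 g 0.366 20.3
```

Emit:
step_arm:
  increments:
    - [[0,0,0],[0,0,0.5],30]
    - [[0,0,0],[0,0,1],30]

```text
time_s: 9.57
eef_pos: [570.7, -188.1, 75.3]
ee_rot: [0.0, 0.763, 0.646, -0.001]
force: [-3.1, 0.3, 7.9]
grip_width: 0.364
grip_force: 20.3
```

```bash
python3 s.py
```

```text
9.57 pos [ 570.7 -188.1   75.3] yaw 80.52 F [-3.1  0.3  7.9] M [0.11  0.841 0.168] tau6 0.096 j6 -0.346 g 0.364 20.3
```

Emit:
step_arm:
  increments:
    - [[0,0,0],[0,0,0.5],30]
    - [[0,0,0],[0,0,1],30]

```text
time_s: 9.82
eef_pos: [570.7, -188.1, 75.3]
ee_rot: [0.0, 0.769, 0.64, -0.001]
force: [-3.7, 1.0, 8.1]
grip_width: 0.367
grip_force: 20.3
```

```bash
python3 s.py
```

```text
9.82 pos [ 570.7 -188.1   75.3] yaw 79.52 F [-3.7  1.   8.1] M [0.18  0.891 0.271] tau6 0.137 j6 -0.329 g 0.367 20.3
```

Emit:
step_arm:
  increments:
    - [[0,0,0],[0,0,0.5],30]
    - [[0,0,0],[0,0,1],30]

```text
time_s: 10.07
eef_pos: [570.7, -188.0, 75.2]
ee_rot: [0.0, 0.774, 0.633, -0.001]
force: [-2.6, 1.3, 7.7]
grip_width: 0.362
grip_force: 20.3
```

```bash
python3 s.py
```

```text
10.07 pos [ 570.7 -188.    75.2] yaw 78.54 F [-2.6  1.3  7.7] M [0.307 0.646 0.28 ] tau6 0.182 j6 -0.312 g 0.362 20.3
```

Emit:
step_arm:
  increments:
    - [[0,0,0],[0,0,0.5],30]
    - [[0,0,0],[0,0,1],30]

```text
time_s: 10.32
eef_pos: [570.8, -187.8, 75.1]
ee_rot: [0.0, 0.78, 0.626, -0.0]
force: [-2.5, 2.0, 8.2]
grip_width: 0.369
grip_force: 20.3
```

```bash
python3 s.py
```

```text
10.32 pos [ 570.8 -187.8   75.1] yaw 77.54 F [-2.5  2.   8.2] M [0.298 0.56  0.354] tau6 0.258 j6 -0.294 g 0.369 20.3
```

Emit:
step_arm:
  increments:
    - [[0,0,0],[0,0,0.5],30]
    - [[0,0,0],[0,0,1],30]

```text
time_s: 10.58
eef_pos: [570.8, -187.9, 75.1]
ee_rot: [0.0, 0.785, 0.619, -0.001]
force: [-3.6, 1.7, 8.4]
grip_width: 0.359
grip_force: 20.3
```

```bash
python3 s.py
```

```text
10.57 pos [ 570.8 -187.9   75.1] yaw 76.55 F [-3.6  1.7  8.4] M [0.212 0.593 0.489] tau6 0.402 j6 -0.277 g 0.359 20.3
```

The torque has risen to about 0.5 N·m. That's above the 0.2 N·m ferrule plateau and below the 0.8 N·m needed to bite, so the nut is finger-tight. I'll let go and lift.

Emit:
step_arm:
  increments:
    - [[0,0,0],[0,0,0],70]
    - [[0,0,0],[0,0,0],90]
    - [[0,0,0],[0,0,0],100]
    - [[0,0,-4],[0,0,0],100]
    - [[0,0,-9],[0,0,0],100]
    - [[0,0,-9],[0,0,0],100]
  squeeze: 80

```text
time_s: 11.32
eef_pos: [572.5, -188.3, 168.2]
ee_rot: [0.003, 0.785, 0.619, 0.001]
force: [0.6, -0.1, -0.1]
grip_width: 0.998
grip_force: 0.0
```

```bash
python3 s.py
```

```text
11.32 pos [ 572.5 -188.3  168.2] yaw 76.52 F [ 0.6 -0.1 -0.1] M [-0.01  -0.008 -0.005] tau6 0.0 j6 -0.277 g 0.998 0.0
```

Emit:
step_arm:
  increments:
    - [[33.6,-11.3,3.8],[0,0,75.5],100]
    - [[33.6,-11.3,3.8],[0,0,75.5],100]
    - [[33.6,-11.3,3.8],[0,0,75.5],100]
    - [[33.6,-11.3,3.8],[0,0,75.5],100]
    - [[33.6,-11.3,3.8],[0,0,75.5],100]
    - [[33.6,-11.3,3.8],[0,0,75.5],100]
    - [[33.6,-11.3,3.8],[0,0,75.5],100]
    - [[33.6,-11.3,3.8],[0,0,75.5],100]

```text
time_s: 12.32
eef_pos: [538.8, 166.6, 125.1]
ee_rot: [0.0, 1.0, 0.008, -0.001]
force: [0.2, 1.0, 0.2]
grip_width: 1.0
grip_force: 0.0
```

```bash
python3 s.py
python3 - <<'E'
from rig import ctrl
import cv2
for n in("side","top"): cv2.imwrite(f"pics/{n}1.png",ctrl.capture(n)["img"][:,:,::-1])
E
python3 hexfit.py 1
```

```text
12.32 pos [538.8 166.6 125.1] yaw 0.9 F [0.2 1.  0.2] M [0.097 0.037 0.029] tau6 -0.25 j6 1.647 g 1.0 0.0
side [(0, 1121, 1.2, 0.0), (3, 1126, 1.2, -0.8), (6, 1113, 1.2, -0.8), (9, 1138, 1.2, 0.0), (12, 1133, 1.2, 0.0), (15, 1121, 1.2, -0.4), (18, 1089, 1.2, 0.4), (21, 1039, 1.2, 0.0), (24, 931, 1.2, 0.0), (27, 919, 1.2, -0.4), (30, 822, 0.8, 0.0), (33, 888, 1.2, 0.0), (36, 919, 1.2, 0.4), (39, 982, 1.2, 0.0), (42, 1022, 1.2, 0.0), (45, 1045, 0.8, 0.0), (48, 1083, 1.2, -0.8), (51, 1054, 1.2, -0.8), (54, 1112, 1.2, -0.8), (57, 1122, 1.2, -0.8)]
top [(0, 1591, -0.8, -0.8), (3, 1636, -0.4, -0.4), (6, 1622, -0.4, -0.4), (9, 1648, -0.4, -1.2), (12, 1609, -0.4, -1.2), (15, 1652, -0.4, -1.2), (18, 1621, -0.8, -1.2), (21, 1624, -0.4, -1.2), (24, 1682, 0.0, -1.2), (27, 1603, 0.0, -1.2), (30, 1561, -0.8, -1.2), (33, 1464, -0.4, -0.4), (36, 1415, -0.4, -0.4), (39, 1374, -0.4, -0.4), (42, 1390, -0.4, -0.4), (45, 1366, -0.4, -0.4), (48, 1409, -0.4, -0.4), (51, 1512, -0.4, 0.0), (54, 1559, -0.4, 0.0), (57, 1601, -0.4, 0.0)]
```

The side fit puts the flat normal sharply at about 30.5°, consistent with the measured turn. The spanner heading will therefore be about 1°. I'll go down onto the handle.

Emit:
step_arm:
  increments:
    - [[0.2,0.2,4],[0,0,0],100]
    - [[0.2,0.2,8],[0,0,0],100]
    - [[0.2,0.2,10.4],[0,0,0],80]
    - [[0.2,0.2,10.4],[0,0,0],60]
    - [[0.2,0.2,10.4],[0,0,0],60]

```text
time_s: 13.05
eef_pos: [542.1, 163.6, 23.2]
ee_rot: [-0.0, 1.0, 0.009, 0.001]
force: [-0.3, -0.0, 0.6]
grip_width: 0.598
grip_force: 0.0
```

```bash
python3 s.py
python3 - <<'E'
from rig import ctrl
import cv2,numpy as np
o=[]
for n,(u,v) in(("top",(255,240)),("side",(280,215))):
    im=ctrl.capture(n)["img"][:,:,::-1]; o.append(cv2.resize(im[v-50:v+50,u-50:u+50],(400,400),interpolation=cv2.INTER_CUBIC))
cv2.imwrite("pics/pre2.png",np.hstack(o))
E
```

```text
13.05 pos [542.1 163.6  23.2] yaw 1.04 F [-0.3 -0.   0.6] M [ 0.011 -0.01  -0.009] tau6 -0.013 j6 1.639 g 0.598 0.0
```

View pics/pre2.png

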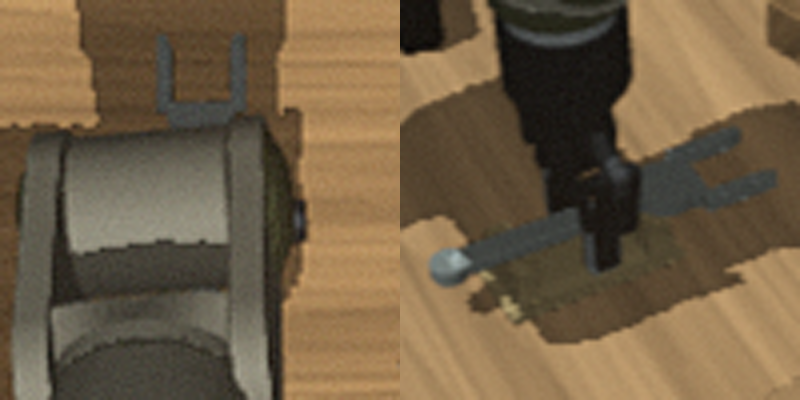

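The crop shows the fingers straddling the handle between the ribs. I'll lower by 2 mm and close.

Emit:
step_arm:
  increments:
    - [[0,0,0.2],[0,0,0],30]
    - [[0,0,0.2],[0,0,0],10]
    - [[0,0,0.2],[0,0,0],10]
    - [[0,0,0.2],[0,0,0],10]
    - [[0,0,0.2],[0,0,0],10]
  squeeze: 80

```text
time_s: 13.78
eef_pos: [541.8, 163.9, 20.9]
ee_rot: [-0.0, 1.0, 0.009, 0.0]
force: [-1.4, 0.9, 5.8]
grip_width: 0.19
grip_force: 78.5
```

```bash
python3 s.py
```

```text
13.78 pos [541.8 163.9  20.9] yaw 1.02 F [-1.4  0.9  5.8] M [0.294 0.192 0.003] tau6 0.038 j6 1.639 g 0.19 78.5
```

Emit:
step_arm:
  increments:
    - [[0,0,-1.5],[0,0,0],10]
    - [[0,0,-5],[0,0,0],10]
    - [[0,0,-8],[0,0,0],10]
    - [[-4,5,-8],[0,0,0],10]
    - [[-10,10,-8],[0,0,0],10]
    - [[-14.4,15,-8],[0,0,0],10]
    - [[-14.4,20,-8],[0,0,0],10]
    - [[-14.4,25,-8],[0,0,0],10]

```text
time_s: 14.78
eef_pos: [401.0, -90.5, 101.1]
ee_rot: [0.0, 1.0, 0.009, 0.0]
force: [1.0, 0.8, -3.3]
grip_width: 0.193
grip_force: 78.6
```

```bash
python3 s.py
```

```text
14.78 pos [401.  -90.5 101.1] yaw 1.0 F [ 1.   0.8 -3.3] M [ 0.062  0.031 -0.013] tau6 1.199 j6 1.045 g 0.193 78.6
```

Emit:
step_arm:
  increments:
    - [[0.1,5,0],[0,0,0],10]
    - [[0.2,9.9,1],[0,0,0],10]
    - [[0.2,9.9,4],[0,0,0],10]
    - [[0.2,9.9,5.7],[0,0,0],10]
    - [[0.2,9.9,5.7],[0,0,0],10]
    - [[0.2,9.9,5.7],[0,0,0],10]

```text
time_s: 15.52
eef_pos: [406.1, -188.0, 44.3]
ee_rot: [0.0, 1.0, 0.009, 0.0]
force: [0.6, -0.3, -2.9]
grip_width: 0.189
grip_force: 78.7
```

```bash
python3 s.py
python3 - <<'E'
from rig import ctrl
import cv2,numpy as np
for n in("top","side"): cv2.imwrite(f"pics/{n}2.png",ctrl.capture(n)["img"][:,:,::-1])
t=cv2.imread("pics/top2.png");s=cv2.imread("pics/side2.png")
o=[cv2.resize(t[200:275,345:420],(400,400),interpolation=cv2.INTER_CUBIC),cv2.resize(s[270:370,290:390],(400,400),interpolation=cv2.INTER_CUBIC)]
cv2.imwrite("pics/pre3.png",np.hstack(o))
E
```

```text
15.53 pos [ 406.1 -188.    44.3] yaw 1.02 F [ 0.6 -0.3 -2.9] M [0.003 0.084 0.004] tau6 -0.0 j6 0.857 g 0.189 78.7
```

View pics/pre3.png

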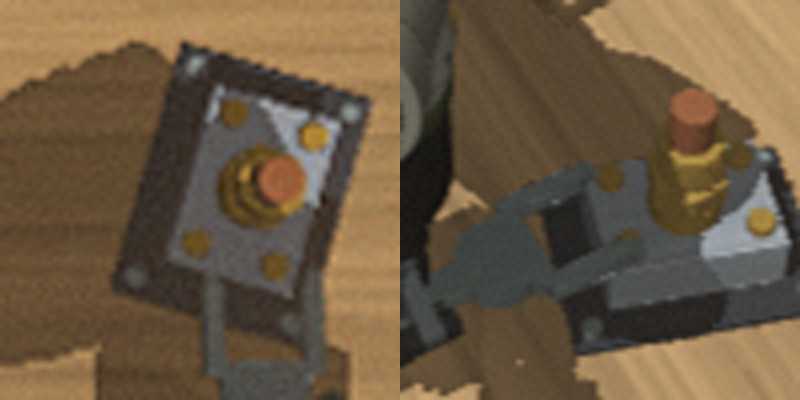

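The top crop shows the prongs straddling the nut's line, with their mid-line at u≈394.0 and tips at v≈250. The side crop shows the jaw level with the hexagon.

Run:
```python
from h import *
print(atz("top",394.0,250.1,68), atz("top",345+264/5.333-.5,200+362/5.333-.5,68), proj("top",[[570.9,-186.9,118],[531,-186.9,68]]))
S=lambda x,y:(290+(x-400)/4-.5,270+y/4-.5)
print(atz("side",*S((590+645)/2,(170+245)/2),68))
```

```text
[ 531.21888231 -187.99615456   68.        ] [ 487.52045896 -187.55916653   68.        ] [[396.94773389 233.16584652]
 [393.56778488 250.17899656]]
[ 530.67555428 -190.38537469   68.        ]
```

Emit:
step_arm:
  increments:
    - [[0.5,0.08,0],[0,0,0],10]
    - [[1.0,0.08,0],[0,0,0],10]
    - [[1.5,0.08,0],[0,0,0],10]
    - [[1.9,0.08,0],[0,0,0],10]
    - [[2.3,0.08,0],[0,0,0],10]
    - [[2.6,0.08,0],[0,0,0],10]

```text
time_s: 16.38
eef_pos: [432.0, -188.1, 43.3]
ee_rot: [-0.0, 1.0, 0.009, -0.0]
force: [0.1, -0.4, -3.4]
grip_width: 0.19
grip_force: 78.7
```

```bash
python3 s.py
```

```text
16.38 pos [ 432.  -188.1   43.3] yaw 1.01 F [ 0.1 -0.4 -3.4] M [-0.015  0.102 -0.034] tau6 -0.035 j6 0.893 g 0.19 78.7
```

Emit:
step_arm:
  increments:
    - [[0.2,0,0],[0,0,0],10]
    - [[0.4,0,0],[0,0,0],10]
    - [[0.6,0,0],[0,0,0],10]
    - [[0.8,0,0],[0,0,0],10]

```text
time_s: 16.88
eef_pos: [439.8, -188.0, 43.3]
ee_rot: [-0.0, 1.0, 0.009, -0.0]
force: [0.7, 0.2, -2.5]
grip_width: 0.19
grip_force: 78.7
```

```bash
python3 s.py
```

```text
16.88 pos [ 439.8 -188.    43.3] yaw 1.0 F [ 0.7  0.2 -2.5] M [0.002 0.076 0.005] tau6 -0.028 j6 0.904 g 0.19 78.7
```

Emit:
step_arm:
  increments:
    - [[0.25,0,0],[0,0,0],10]
    - [[0.5,0,0],[0,0,0],10]
    - [[0.75,0,0],[0,0,0],10]
    - [[1.0,0,0],[0,0,0],10]

```text
time_s: 17.38
eef_pos: [449.8, -188.1, 43.3]
ee_rot: [0.0, 1.0, 0.009, -0.0]
force: [-4.8, -3.8, -2.2]
grip_width: 0.196
grip_force: 78.9
```

```bash
python3 s.py
```

```text
17.38 pos [ 449.8 -188.1   43.3] yaw 0.98 F [-4.8 -3.8 -2.2] M [-0.543  0.875 -0.379] tau6 -0.466 j6 0.917 g 0.196 78.9
```

Emit:
step_arm:
  increments:
    - [[-0.1,0.07,0],[0,0,0],10]
    - [[0,0.07,0],[0,0,0],10]
    - [[0.2,0.07,0],[0,0,0],10]
    - [[0.4,0.07,0],[0,0,0],10]

```text
time_s: 17.88
eef_pos: [451.1, -187.7, 42.4]
ee_rot: [-0.001, 1.0, 0.009, -0.004]
force: [-20.8, -4.2, 0.2]
grip_width: 0.191
grip_force: 79.2
```

```bash
python3 s.py
```

```text
17.88 pos [ 451.1 -187.7   42.4] yaw 1.04 F [-20.8  -4.2   0.2] M [-0.619  3.035 -0.447] tau6 -0.51 j6 0.921 g 0.191 79.2
```

Emit:
step_arm:
  increments:
    - [[-0.3,0,-0.05],[0,0,0],10]
    - [[-0.7,0,-0.05],[0,0,0],10]
    - [[-0.7,0,-0.05],[0,0,0],10]

```text
time_s: 18.25
eef_pos: [446.8, -188.4, 43.9]
ee_rot: [-0.0, 1.0, 0.009, 0.0]
force: [0.5, -0.3, -2.1]
grip_width: 0.194
grip_force: 78.8
```

```bash
python3 s.py
python3 - <<'E'
from hexfit import *
for k in (0,1,2):
    for c,ox,oy in(("side",.9,0),("top",-.4,-.4)):
        img=cv2.imread(f"pics/{c}{k}.png"); 
        r=[]
        for a in np.arange(0,60,2):
            r.append((round(float(min(cost(c,img,(571.3,-187.,63),np.radians(a),np.array([ox+dx,oy+dy])) for dx in(-.5,-.25,0,.25,.5) for dy in (-.5,-.25,0,.25,.5)))),int(a)))
        print(k,c,sorted(r)[:8])
E
python3 - <<'E'
from rig import ctrl
import cv2,numpy as np
for n in("top","side"): cv2.imwrite(f"pics/{n}3.png",ctrl.capture(n)["img"][:,:,::-1])
t=cv2.imread("pics/top3.png");s=cv2.imread("pics/side3.png")
cv2.imwrite("pics/pre4.png",np.hstack([cv2.resize(t[205:265,365:425],(400,400),interpolation=cv2.INTER_CUBIC),cv2.resize(s[285:345,330:390],(400,400),interpolation=cv2.INTER_CUBIC)]))
E
```

```text
18.25 pos [ 446.8 -188.4   43.9] yaw 1.02 F [ 0.5 -0.3 -2.1] M [ 0.022  0.103 -0.017] tau6 -0.031 j6 0.911 g 0.194 78.8
0 side [(798, 50), (799, 48), (805, 46), (825, 52), (827, 44), (840, 54), (856, 56), (857, 58)]
0 top [(1387, 50), (1425, 48), (1427, 52), (1452, 44), (1463, 54), (1471, 56), (1479, 46), (1485, 42)]
1 side [(830, 30), (843, 28), (858, 32), (866, 34), (900, 26), (926, 24), (927, 36), (961, 38)]
1 top [(1363, 40), (1372, 42), (1377, 48), (1378, 44), (1408, 46), (1421, 38), (1423, 50), (1433, 36)]
2 side [(594, 28), (602, 30), (612, 32), (615, 34), (623, 36), (627, 26), (630, 38), (632, 20)]
2 top [(357, 58), (374, 56), (379, 2), (381, 4), (403, 6), (403, 8), (403, 52), (407, 16)]
```

View pics/pre4.png

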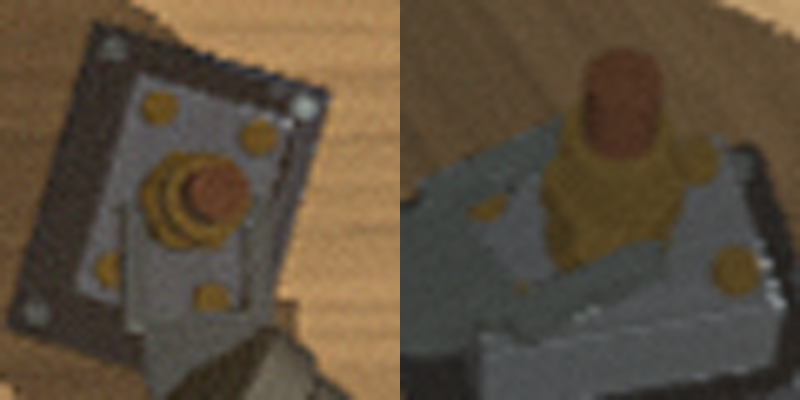

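The top crop shows the nut roughly central between the prongs (inner faces at crop x≈135 and 250). The cw torque and the side fit (28–30°) both say to turn the spanner about 2.5° clockwise about the nut.

Emit:
step_arm:
  increments:
    - [[-0.2,-0.44,0],[0,0,2.5],10]
    - [[-0.2,-0.44,0],[0,0,2.5],10]
    - [[0,-0.44,0],[0,0,2.5],10]
    - [[0.25,-0.43,0],[0,0,2.5],10]
    - [[0.5,-0.42,0],[0,0,2.5],10]

```text
time_s: 18.98
eef_pos: [450.6, -183.8, 43.3]
ee_rot: [-0.001, 1.0, -0.013, -0.002]
force: [-11.8, -0.3, -1.1]
grip_width: 0.191
grip_force: 78.9
```

```bash
python3 s.py
```

```text
18.98 pos [ 450.6 -183.8   43.3] yaw -1.45 F [-11.8  -0.3  -1.1] M [ 0.054  1.772 -0.022] tau6 -0.07 j6 0.969 g 0.191 78.9
```

Run:
```python
from hexfit import *
def panel(c,k,u,v,w,W,H,a=None,sp=None,off=(0,0)):
    im=cv2.imread(f"pics/{c}{k}.png");K=W/w;h=w*H/W
    org=np.array([u-w/2,v-h/2]);o=cv2.warpAffine(im,np.array([[K,0,-K*org[0]],[0,K,-K*org[1]]]),(W,H),flags=cv2.INTER_CUBIC)
    o=cv2.convertScaleAbs(o,alpha=1.6)
    q=lambda p:np.round((p+off-org)*K).astype(int)
    N=(571.,-187.,63.)
    if a is not None:
        lo,hi=prism(c,N,np.radians(a),20.8,-7,7,6,1,np.zeros(2))
        cv2.polylines(o,[q(lo),q(hi)],True,(0,0,255),1)
        for i in range(6): cv2.line(o,q(lo)[i].tolist(),q(hi)[i].tolist(),(0,0,255),1)
    if sp:
        x,y,z,t=sp;t=np.radians(t);R=np.array([[np.cos(t),-np.sin(t)],[np.sin(t),np.cos(t)]])
        P=np.array([[125,29],[83,29],[83,-29],[125,-29],[125,-18.75],[83,-18.75],[83,18.75],[125,18.75]])@R.T+[x,y]
        for dz,col in((5,(255,255,0)),(-5,(255,0,255))): cv2.polylines(o,[q(proj(c,np.c_[P,np.full(8,z+dz)]))],True,col,1)
    return o
S=(446.8,-188.4,62.9,1.02)
o=np.vstack([np.hstack([panel("side",1,362,312,44,400,300,29,off=(.9,0)),panel("side",1,362,312,44,400,300,59,off=(.9,0))]),
 np.hstack([panel("side",3,358,318,60,400,300,29,S,(.9,0)),panel("top",3,394,234,60,400,300,29,S,(-.4,-.4))])])
cv2.imwrite("pics/ov.png",o)
```

```text
(no output)
```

View pics/ov.png

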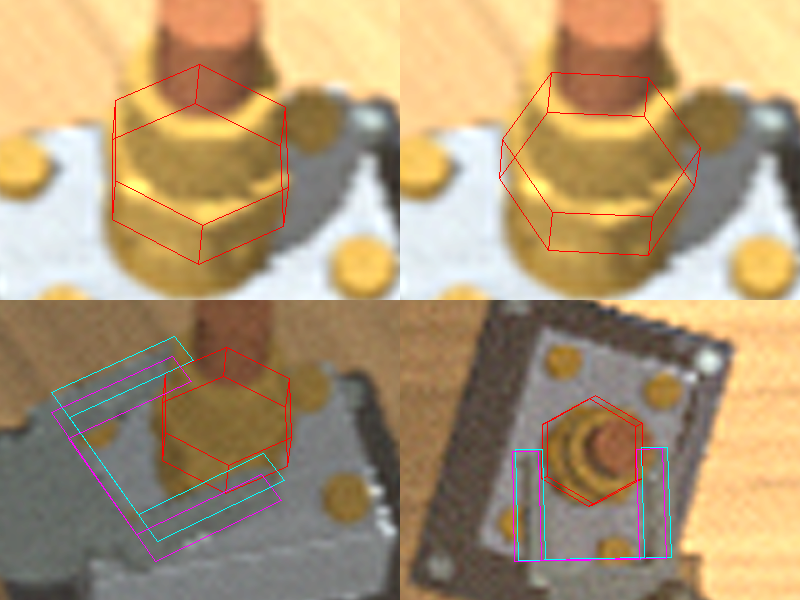

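The overlay confirms the hexagon at about 29°, and it shows a round collar just under it that the slightly low prongs may be hitting. I'll back off, raise the spanner 2.5 mm and retry.

Emit:
step_arm:
  increments:
    - [[-0.5,0,0],[0,0,0],10]
    - [[-0.5,0,-0.25],[0,0,0],10]
    - [[-0.5,0,-0.25],[0,0,0],10]
    - [[-0.2,0,-0.25],[0,0,0],10]
    - [[0.1,0,-0.25],[0,0,0],10]
    - [[0.3,0,-0.25],[0,0,0],10]
    - [[0.5,0,-0.25],[0,0,0],10]

```text
time_s: 19.85
eef_pos: [451.6, -182.7, 44.4]
ee_rot: [-0.003, 1.0, -0.013, -0.007]
force: [-33.6, -1.7, 1.5]
grip_width: 0.197
grip_force: 79.3
```

```bash
python3 s.py
```

```text
19.85 pos [ 451.6 -182.7   44.4] yaw -1.43 F [-33.6  -1.7   1.5] M [-0.318  4.596 -0.29 ] tau6 -0.324 j6 0.975 g 0.197 79.3
```

Emit:
step_arm:
  increments:
    - [[-0.6,0,0],[0,0,0],10]
    - [[-1.0,0,-0.3],[0,0,0],10]
    - [[-1.0,0,-0.35],[0,0,0],10]
    - [[-0.7,0,-0.35],[0,0,0],10]
    - [[-0.4,0,-0.35],[0,0,0],10]
    - [[-0.2,0,-0.35],[0,0,0],10]
    - [[0,0,-0.35],[0,0,0],10]
    - [[0.1,0,-0.35],[0,0,0],10]

```text
time_s: 20.85
eef_pos: [452.1, -182.6, 47.7]
ee_rot: [-0.003, 1.0, -0.012, -0.008]
force: [-34.1, -1.0, 2.3]
grip_width: 0.191
grip_force: 79.4
```

```bash
python3 s.py
```

```text
20.85 pos [ 452.1 -182.6   47.7] yaw -1.43 F [-34.1  -1.    2.3] M [-0.306  4.718 -0.288] tau6 -0.315 j6 0.977 g 0.191 79.4
```

Emit:
step_arm:
  increments:
    - [[-1.2,0.05,0],[0,0,0],10]
    - [[-1.5,0.05,-0.6],[0,0,0],10]
    - [[-1.5,0.05,-1.3],[0,0,0],10]
    - [[-1,0.05,-1.3],[0,0,0],10]
    - [[-0.5,0.05,-1.3],[0,0,0],10]
    - [[-0.2,0.05,-1.3],[0,0,0],10]
    - [[0,0.05,-1.3],[0,0,0],10]
    - [[0,0.05,-1.3],[0,0,0],10]

```text
time_s: 21.85
eef_pos: [457.7, -184.9, 62.7]
ee_rot: [-0.0, 1.0, -0.013, -0.0]
force: [0.4, 0.6, -2.8]
grip_width: 0.188
grip_force: 78.8
```

```bash
python3 s.py
```

```text
21.85 pos [ 457.7 -184.9   62.7] yaw -1.48 F [ 0.4  0.6 -2.8] M [0.014 0.052 0.012] tau6 0.014 j6 0.975 g 0.188 78.8
```

Emit:
step_arm:
  increments:
    - [[0.3,-0.06,0],[0,0,0],10]
    - [[0.6,-0.06,0],[0,0,0],10]
    - [[0.75,-0.06,0],[0,0,0],10]
    - [[0.75,-0.06,0],[0,0,0],10]

```text
time_s: 22.35
eef_pos: [465.2, -184.5, 62.8]
ee_rot: [0.0, 1.0, -0.013, -0.0]
force: [-0.1, 0.4, -2.8]
grip_width: 0.19
grip_force: 78.8
```

```bash
python3 s.py
```

```text
22.35 pos [ 465.2 -184.5   62.8] yaw -1.48 F [-0.1  0.4 -2.8] M [-0.011  0.083  0.008] tau6 0.011 j6 0.985 g 0.19 78.8
```

Emit:
step_arm:
  increments:
    - [[0,0,0.3],[0,0,0],10]
    - [[0,0,0.6],[0,0,0],10]
    - [[0,0,0.75],[0,0,0],10]
    - [[0,0,0.9],[0,0,0],10]

```text
time_s: 22.85
eef_pos: [465.2, -184.6, 53.9]
ee_rot: [0.0, 1.0, -0.013, 0.0]
force: [-2.3, -0.0, 1.3]
grip_width: 0.193
grip_force: 79.3
```

```bash
python3 s.py
```

```text
22.85 pos [ 465.2 -184.6   53.9] yaw -1.49 F [-2.3 -0.   1.3] M [0.091 0.074 0.106] tau6 0.045 j6 0.985 g 0.193 79.3
```

Emit:
step_arm:
  increments:
    - [[0.004,-0.28,0.02],[0,0,1.5],10]
    - [[0.015,-0.55,0.02],[0,0,3],10]
    - [[0.03,-0.83,0.02],[0,0,4.5],10]
    - [[0.03,-0.83,0.02],[0,0,4.5],10]

```text
time_s: 23.35
eef_pos: [465.8, -176.1, 53.8]
ee_rot: [0.0, 0.999, -0.052, 0.0]
force: [-1.9, -1.0, 0.9]
grip_width: 0.195
grip_force: 79.3
```

```bash
python3 s.py
```

```text
23.35 pos [ 465.8 -176.1   53.8] yaw -6.0 F [-1.9 -1.   0.9] M [-0.022 -0.052 -0.004] tau6 0.179 j6 1.078 g 0.195 79.3
```

Emit:
step_arm:
  increments:
    - [[0.02,0.64,0],[0,0,-3.5],10]
    - [[0.08,1.28,0],[0,0,-7],10]
    - [[0.16,1.84,0],[0,0,-10],10]
    - [[0.16,1.84,0],[0,0,-10],10]

```text
time_s: 23.85
eef_pos: [465.8, -195.0, 53.8]
ee_rot: [0.0, 0.999, 0.035, 0.001]
force: [3.1, 1.3, 0.4]
grip_width: 0.189
grip_force: 79.2
```

```bash
python3 s.py
```

```text
23.85 pos [ 465.8 -195.    53.8] yaw 3.96 F [3.1 1.3 0.4] M [ 0.159 -0.523  0.085] tau6 -0.339 j6 0.872 g 0.189 79.2
```

Run:
```python
from rig import ctrl
from hexfit import *
for n in("top","side"): cv2.imwrite(f"pics/{n}4.png",ctrl.capture(n)["img"][:,:,::-1])
def panel(c,k,u,v,w,W,H,a=None,sp=None,off=(0,0)):
    im=cv2.imread(f"pics/{c}{k}.png");K=W/w;h=w*H/W
    org=np.array([u-w/2,v-h/2]);o=cv2.warpAffine(im,np.array([[K,0,-K*org[0]],[0,K,-K*org[1]]]),(W,H),flags=cv2.INTER_CUBIC)
    o=cv2.convertScaleAbs(o,alpha=2.2)
    q=lambda p:np.round((p+off-org)*K).astype(int)
    N=(571.,-187.,63.)
    if a is not None:
        lo,hi=prism(c,N,np.radians(a),20.8,-7,7,6,1,np.zeros(2))
        cv2.polylines(o,[q(lo),q(hi)],True,(0,0,255),1)
    if sp:
        x,y,z,t=sp;t=np.radians(t);R=np.array([[np.cos(t),-np.sin(t)],[np.sin(t),np.cos(t)]])
        P=np.array([[125,29],[83,29],[83,-29],[125,-29],[125,-18.75],[83,-18.75],[83,18.75],[125,18.75]])@R.T+[x,y]
        for dz,col in((5,(255,255,0)),(-5,(255,0,255))): cv2.polylines(o,[q(proj(c,np.c_[P,np.full(8,z+dz)]))],True,col,1)
    return o
S=(465.8,-195,72.8,3.96)
cv2.imwrite("pics/ov2.png",np.vstack([np.hstack([panel(c,4,u,v,54,400,300),panel(c,4,u,v,54,400,300,29,S,of)]) for c,u,v,of in(("side",362,312,(.9,0)),("top",394,234,(-.4,-.4)))]))
```

```text
(no output)
```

View pics/ov2.png

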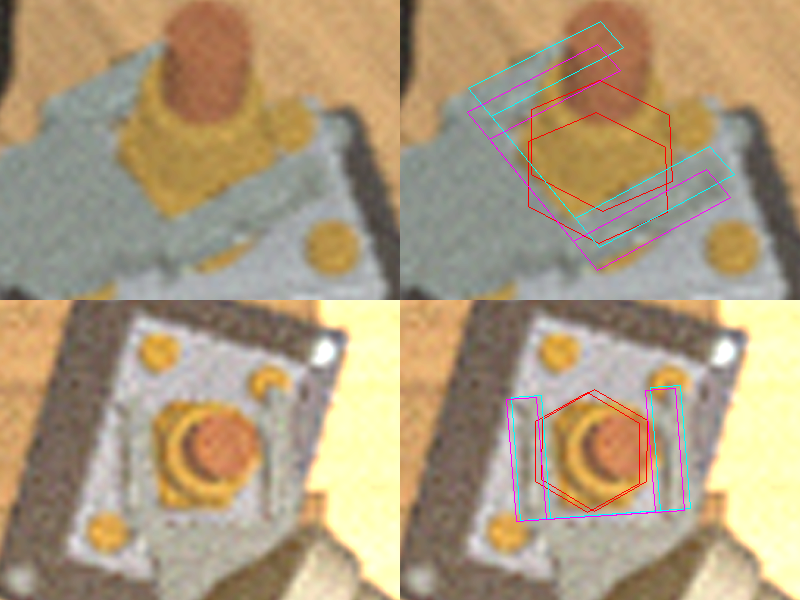

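The side panel shows the real jaw a few mm lower than nominal, so it droops. The top panel shows the jaw roughly over the hexagon. I'll probe down, then a small clockwise turn, to feel whether it's already on.

Emit:
step_arm:
  increments:
    - [[0.01,-0.45,0],[0,0,2.5],10]
    - [[0.01,-0.45,0.1],[0,0,2.5],10]
    - [[0.01,-0.45,0.15],[0,0,2.5],10]
    - [[0.01,-0.45,0.15],[0,0,2.5],10]

```text
time_s: 24.45
eef_pos: [465.2, -190.3, 52.2]
ee_rot: [0.0, 1.0, 0.013, 0.0]
force: [-2.0, 0.6, 3.0]
grip_width: 0.193
grip_force: 79.5
```

```bash
python3 s.py
```

```text
24.45 pos [ 465.2 -190.3   52.2] yaw 1.52 F [-2.   0.6  3. ] M [ 0.055 -0.306  0.058] tau6 0.022 j6 0.922 g 0.193 79.5
```

Emit:
step_arm:
  increments:
    - [[0,-0.1,0],[0,0,0],10]
    - [[0,-0.2,0],[0,0,0],10]
    - [[0,-0.2,0],[0,0,0],10]

```text
time_s: 24.82
eef_pos: [465.3, -188.5, 52.3]
ee_rot: [0.0, 1.0, 0.013, 0.0]
force: [-0.8, -3.6, 2.8]
grip_width: 0.191
grip_force: 79.5
```

```bash
python3 s.py
```

```text
24.82 pos [ 465.3 -188.5   52.3] yaw 1.49 F [-0.8 -3.6  2.8] M [-0.478 -0.348 -0.344] tau6 -0.333 j6 0.926 g 0.191 79.5
```

Emit:
step_arm:
  increments:
    - [[0,0.2,0],[0,0,0],10]
    - [[0,0.4,0],[0,0,0],10]
    - [[0,0.4,0],[0,0,0],10]

```text
time_s: 25.2
eef_pos: [465.0, -192.0, 52.0]
ee_rot: [-0.0, 1.0, 0.013, -0.0]
force: [-0.5, 2.4, 4.0]
grip_width: 0.191
grip_force: 79.6
```

```bash
python3 s.py
```

```text
25.2 pos [ 465. -192.   52.] yaw 1.53 F [-0.5  2.4  4. ] M [ 0.393 -0.43   0.162] tau6 0.139 j6 0.919 g 0.191 79.6
```

Run:
```python
from hexfit import *
for c,k in(("top",1),("top",2),("top",3)):
    img=cv2.imread(f"pics/{c}{k}.png"); f=img[218:252,378:412].astype(float)
    g=(f[:,:,2]-f[:,:,0])/(f.sum(2)+1)
    m=np.where(g>.17,1,0)
    print(c,k); print("\n".join(f"{218+i} "+"".join(".#"[v] for v in r) for i,r in enumerate(m)))
for a in(0,15,29,45):
    L=labels("top",(571,-187,63),np.radians(a),np.array([-.4,-.4]),np.array([378,218]),1,(34,34)); print(a);print("\n".join("".join(".#"[int(v>0)] for v in r) for r in L[6:30]))
```

```text
top 1
218 ....................#.............
219 .........####.........#...........
220 ........######............#.......
221 ........#####.....................
222 .........####.....................
223 ..........##............###.......
224 .......................#####......
225 ...#...................#####......
226 .......................#####......
227 ...............##.......####......
228 .............#######..............
229 ...........###########............
230 ..........#############...........
231 .........##############..........#
232 ........################.........#
233 ........################.........#
234 ........################.........#
235 .......#################........##
236 ........################........##
237 .........###############........##
238 .........##############........###
239 .........#############.........###
240 ..........###########..........###
241 ...........########............###
242 ...............###............####
243 ..###.........................####
244 .#####.......................#####
245 .######.......................####
24
[... 5566 characters left out ...]

...........###########............
..........#############...........
.........##############...........
........################..........
......##################..........
.......#################..........
.......#################..........
.......#################..........
.......#################..........
........###############...........
........###############...........
........#############.............
.........###########..............
...........########...............
...............###................
..................................
..................................
..................................
..................................
..................................
```

Silhouettes show the hexagon stood at about 29° in top2 but at about 0° after my first slide (top3). The jaw must have backed the loose nut off, and it's now about 30° out of the jaw. I'll lift, swing the spanner to heading 30° round the barrel, and lower it on. The 0.8 N·m onset will then mark finger-tight again.

Emit:
step_arm:
  increments:
    - [[0,-0.17,-0.6],[0,0,0],10]
    - [[0.036,0.7,-0.7],[0,0,-4.75],10]
    - [[0.145,1.57,-0.7],[0,0,-9.5],10]
    - [[0.325,2.43,-0.7],[0,0,-14.25],10]
    - [[0.575,3.26,-0.7],[0,0,-19],10]
    - [[0.894,4.08,-0.7],[0,0,-23.75],10]
    - [[1.28,4.86,-0.7],[0,0,-28.5],10]
    - [[1.28,4.86,-0.7],[0,0,-28.5],10]

```text
time_s: 26.2
eef_pos: [478.9, -240.5, 58.8]
ee_rot: [-0.0, 0.966, 0.258, -0.001]
force: [0.6, 0.8, -3.5]
grip_width: 0.191
grip_force: 78.8
```

```bash
python3 s.py
```

```text
26.2 pos [ 478.9 -240.5   58.8] yaw 29.95 F [ 0.6  0.8 -3.5] M [-0.033  0.085 -0.012] tau6 -0.507 j6 0.364 g 0.191 78.8
```

Emit:
step_arm:
  increments:
    - [[0,0,0.3],[0,0,0],10]
    - [[0,0,0.6],[0,0,0],10]
    - [[0,0,0.8],[0,0,0],10]
    - [[0,0,0.8],[0,0,0],10]

```text
time_s: 26.7
eef_pos: [479.0, -240.1, 50.8]
ee_rot: [-0.0, 0.966, 0.259, -0.0]
force: [-0.7, 1.0, -3.8]
grip_width: 0.193
grip_force: 78.8
```

```bash
python3 s.py
```

```text
26.7 pos [ 479.  -240.1   50.8] yaw 30.01 F [-0.7  1.  -3.8] M [0.089 0.117 0.117] tau6 0.115 j6 0.364 g 0.193 78.8
```

It dropped over the hexagon with no contact. I'll lower to mid-height and start turning clockwise, feeling the torque.

Emit:
step_arm:
  increments:
    - [[0,0,0.25],[0,0,0],10]
    - [[0,0,0.45],[0,0,0],10]
    - [[0,0,0.45],[0,0,0],10]

```text
time_s: 27.08
eef_pos: [479.3, -240.4, 46.6]
ee_rot: [-0.0, 0.966, 0.259, 0.0]
force: [-2.2, 2.3, 0.1]
grip_width: 0.19
grip_force: 79.2
```

```bash
python3 s.py
```

```text
27.07 pos [ 479.3 -240.4   46.6] yaw 30.01 F [-2.2  2.3  0.1] M [0.375 0.028 0.249] tau6 0.196 j6 0.363 g 0.19 79.2
```

Emit:
step_arm:
  increments:
    - [[0.007,-0.37,0],[0,0,2],10]
    - [[0.026,-0.74,0],[0,0,4],10]
    - [[0.058,-1.108,0],[0,0,6],10]
    - [[0.103,-1.475,0],[0,0,8],10]
    - [[0.161,-1.841,0],[0,0,10],10]

```text
time_s: 27.7
eef_pos: [471.1, -223.5, 46.3]
ee_rot: [-0.0, 0.985, 0.173, -0.0]
force: [-2.3, 1.3, -3.3]
grip_width: 0.191
grip_force: 78.8
```

```bash
python3 s.py
```

```text
27.7 pos [ 471.1 -223.5   46.3] yaw 19.96 F [-2.3  1.3 -3.3] M [0.145 0.291 0.175] tau6 -0.196 j6 0.555 g 0.191 78.8
```

Add to s.py:
```python
d=(np.array([571,-186.8])-s['eef_pos'][:2])/1000;F=s['force']
print('  nut torque',round(s['wrist_torque'][2]-(d[0]*F[1]-d[1]*F[0]),3),'dist',(np.hypot(*d)*1000).round(1),'ang',np.degrees(np.arctan2(d[1],d[0])).round(1))
```

```text
(no output)
```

Emit:
step_arm:
  increments:
    - [[0.007,-0.37,0],[0,0,2],10]
    - [[0.026,-0.74,0],[0,0,4],10]
    - [[0.058,-1.108,0],[0,0,6],10]
    - [[0.08,-1.292,0],[0,0,7],10]

```text
time_s: 28.2
eef_pos: [467.5, -211.0, 46.4]
ee_rot: [-0.0, 0.994, 0.113, -0.0]
force: [-1.7, 1.8, -3.2]
grip_width: 0.186
grip_force: 78.8
```

```bash
python3 s.py
```

```text
28.2 pos [ 467.5 -211.    46.4] yaw 12.99 F [-1.7  1.8 -3.2] M [0.191 0.369 0.208] tau6 0.137 j6 0.692 g 0.186 78.8
  nut torque -0.017 dist 106.3 ang 13.2
```

Emit:
step_arm:
  increments:
    - [[0.007,-0.37,0],[0,0,2],10]
    - [[0.026,-0.74,0],[0,0,4],10]
    - [[0.041,-0.924,0],[0,0,5],10]

```text
time_s: 28.58
eef_pos: [466.0, -202.0, 46.5]
ee_rot: [-0.0, 0.998, 0.07, -0.0]
force: [-1.5, 2.6, -3.2]
grip_width: 0.197
grip_force: 78.8
```

```bash
python3 s.py
```

```text
28.57 pos [ 466.  -202.    46.5] yaw 8.0 F [-1.5  2.6 -3.2] M [0.246 0.313 0.213] tau6 0.158 j6 0.791 g 0.197 78.8
  nut torque -0.086 dist 106.1 ang 8.2
```

Emit:
step_arm:
  increments:
    - [[0.007,-0.37,0],[0,0,2],10]
    - [[0.026,-0.74,0],[0,0,4],10]
    - [[0.058,-1.108,0],[0,0,6],10]
    - [[0.103,-1.475,0],[0,0,8],10]

```text
time_s: 29.08
eef_pos: [465.0, -187.2, 46.5]
ee_rot: [-0.0, 1.0, -0.0, -0.0]
force: [-2.1, 1.4, -1.9]
grip_width: 0.194
grip_force: 78.9
```

```bash
python3 s.py
```

```text
29.07 pos [ 465.  -187.2   46.5] yaw -0.03 F [-2.1  1.4 -1.9] M [0.275 0.277 0.317] tau6 -0.111 j6 0.954 g 0.194 78.9
  nut torque 0.166 dist 106.0 ang 0.2
```

Emit:
step_arm:
  increments:
    - [[0.002,-0.185,0],[0,0,1],10]
    - [[0.007,-0.37,0],[0,0,2],10]

```text
time_s: 29.32
eef_pos: [465.2, -183.9, 46.6]
ee_rot: [0.0, 1.0, -0.017, 0.0]
force: [-0.5, 0.4, -3.0]
grip_width: 0.189
grip_force: 78.9
```

```bash
python3 s.py
```

```text
29.32 pos [ 465.2 -183.9   46.6] yaw -2.0 F [-0.5  0.4 -3. ] M [0.08  0.146 0.456] tau6 0.242 j6 0.995 g 0.189 78.9
  nut torque 0.416 dist 105.8 ang -1.6
```

Emit:
step_arm:
  increments:
    - [[0.002,-0.185,0],[0,0,1],10]
    - [[0.007,-0.37,0],[0,0,2],10]

```text
time_s: 29.58
eef_pos: [465.7, -180.3, 46.8]
ee_rot: [0.0, 0.999, -0.035, 0.0]
force: [1.7, -2.0, -3.9]
grip_width: 0.191
grip_force: 78.9
```

```bash
python3 s.py
```

```text
29.57 pos [ 465.7 -180.3   46.8] yaw -4.03 F [ 1.7 -2.  -3.9] M [-0.169  0.01   0.554] tau6 0.344 j6 1.037 g 0.191 78.9
  nut torque 0.754 dist 105.5 ang -3.5
```

Torque rose to about 0.75 N·m at tool yaw −4.0°, so the bite starts at about −4.3°. I'll turn 60° from there, ending at about −64.3°.

Emit:
step_arm:
  increments:
    - [[0.026,-0.737,0],[0,0,4],10]
    - [[0.103,-1.471,0],[0,0,8],10]
    - [[0.231,-2.198,0],[0,0,12],10]
    - [[0.409,-2.913,0],[0,0,16],10]
    - [[0.637,-3.615,0],[0,0,20],10]
    - [[0.914,-4.299,0],[0,0,24],10]
    - [[1.237,-4.962,0],[0,0,28],10]
    - [[1.416,-5.285,0],[0,0,30],10]

```text
time_s: 30.58
eef_pos: [483.0, -128.3, 46.6]
ee_rot: [0.0, 0.956, -0.293, -0.0]
force: [-2.4, -1.5, -3.6]
grip_width: 0.19
grip_force: 79.0
```

```bash
python3 s.py
```

```text
30.57 pos [ 483.  -128.3   46.6] yaw -34.08 F [-2.4 -1.5 -3.6] M [-0.253  0.389  0.482] tau6 0.261 j6 1.672 g 0.19 79.0
  nut torque 0.753 dist 105.7 ang -33.6
```

Torque is steady at about 0.75–0.8 N·m, as expected. Here's the second half.

Emit:
step_arm:
  increments:
    - [[0.026,-0.737,0],[0,0,4],10]
    - [[0.103,-1.471,0],[0,0,8],10]
    - [[0.231,-2.198,0],[0,0,12],10]
    - [[0.409,-2.913,0],[0,0,16],10]
    - [[0.637,-3.615,0],[0,0,20],10]
    - [[0.914,-4.299,0],[0,0,24],10]
    - [[1.237,-4.962,0],[0,0,28],10]
    - [[1.416,-5.285,0],[0,0,30],10]

```text
time_s: 31.58
eef_pos: [523.9, -91.9, 46.3]
ee_rot: [0.0, 0.848, -0.531, -0.001]
force: [-3.4, 0.5, -2.6]
grip_width: 0.192
grip_force: 79.0
```

```bash
python3 s.py
```

```text
31.57 pos [523.9 -91.9  46.3] yaw -64.08 F [-3.4  0.5 -2.6] M [0.056 0.582 0.495] tau6 0.234 j6 2.295 g 0.192 79.0
  nut torque 0.795 dist 105.9 ang -63.6
```

Emit:
step_arm:
  increments:
    - [[0.012,0.5,0],[0,0,-2.7],10]
    - [[0.04,0.92,0],[0,0,-5],10]
    - [[0.079,1.288,0],[0,0,-7],10]
    - [[0.079,1.288,0],[0,0,-7],10]

```text
time_s: 32.08
eef_pos: [513.1, -98.3, 46.6]
ee_rot: [-0.0, 0.879, -0.478, -0.0]
force: [0.6, 4.6, -3.0]
grip_width: 0.19
grip_force: 78.8
```

```bash
python3 s.py
```

```text
32.08 pos [513.1 -98.3  46.6] yaw -57.06 F [ 0.6  4.6 -3. ] M [0.795 0.062 0.322] tau6 0.067 j6 2.152 g 0.19 78.8
  nut torque -0.003 dist 105.7 ang -56.8
```

Emit:
step_arm:
  increments:
    - [[-0.1,-0.04,0],[0,0,0],10]
    - [[-0.6,-0.04,0],[0,0,0],10]
    - [[-1.4,-0.04,0],[0,0,0],10]
    - [[-2.4,-0.04,0],[0,0,0],10]
    - [[-4,-0.04,0],[0,0,0],10]
    - [[-6,-0.04,0],[0,0,0],10]
    - [[-6.5,-0.04,-2],[0,0,0],10]
    - [[-6.5,-0.04,-6],[0,0,0],10]

```text
time_s: 33.08
eef_pos: [476.4, -42.6, 106.3]
ee_rot: [0.0, 0.879, -0.477, -0.002]
force: [0.7, -0.3, -3.4]
grip_width: 0.193
grip_force: 78.7
```

```bash
python3 s.py
python3 - <<'E'
from rig import ctrl
import cv2
for n in("side","top"): cv2.imwrite(f"pics/{n}5.png",ctrl.capture(n)["img"][:,:,::-1])
E
python3 hexfit.py 5
python3 - <<'E'
import cv2,numpy as np
f=cv2.imread("pics/top5.png")[224:246,380:408].astype(float);g=(f[:,:,2]-f[:,:,0])/(f.sum(2)+1)
print("\n".join("".join(".#"[int(v)] for v in r) for r in g>.17))
E
```

```text
33.08 pos [476.4 -42.6 106.3] yaw -56.95 F [ 0.7 -0.3 -3.4] M [ 0.057 -0.021 -0.047] tau6 0.032 j6 2.23 g 0.193 78.7
  nut torque -0.125 dist 172.4 ang -56.7
side [(0, 1068, 1.2, 0.0), (3, 1076, 1.2, 0.0), (6, 1079, 1.2, 0.4), (9, 1088, 1.2, 0.0), (12, 1085, 1.2, 0.0), (15, 1073, 0.8, 0.0), (18, 1030, 1.2, 0.4), (21, 991, 1.2, 0.4), (24, 908, 1.2, 0.0), (27, 891, 1.2, 0.4), (30, 784, 0.8, 0.0), (33, 824, 1.2, 0.0), (36, 833, 1.2, 0.4), (39, 875, 1.2, 0.0), (42, 904, 0.8, 0.0), (45, 931, 0.8, 0.0), (48, 976, 1.2, 0.4), (51, 968, 1.2, 0.0), (54, 1030, 1.2, 0.0), (57, 1046, 1.2, 0.0)]
top [(0, 1883, -0.8, -0.8), (3, 1930, -0.4, -0.4), (6, 1933, -0.4, -0.4), (9, 1962, -0.8, -0.8), (12, 1894, -0.4, -0.8), (15, 1991, -0.4, -0.8), (18, 1950, -0.8, -1.2), (21, 1992, -0.4, -1.2), (24, 2024, -0.8, -1.2), (27, 1931, 0.0, -1.2), (30, 1858, -0.8, -1.2), (33, 1724, -0.4, -0.4), (36, 1674, -0.4, -0.4), (39, 1594, -0.4, -0.4), (42, 1600, -0.4, -0.4), (45, 1554, -0.4, -0.4), (48, 1598, -0.4, -0.4), (51, 1700, -0.4, -0.4), (54, 1764, -0.4, 0.0), (57, 1836, -0.4, 0.0)]
.....................#####..
.....................#####..
.....................#####..
.............#........####..
...........######...........
.........###########........
........#############.......
.......###############......
......################......
......################......
......######.#########......
......################......
......################......
......################......
.......##############.......
.......#############........
........###########.........
.........########...........
..............##............
###.........................
####........................
####........................
```

The nut reads 30–31° (mod 60) again, so it has turned exactly one flat past finger-tight. Now I'll carry the spanner back to the rest.

Emit:
step_arm:
  increments:
    - [[-4.5,-5.5,0],[0,0,-10],10]
    - [[-9,-11,0],[0,0,-20],10]
    - [[-13.7,-16.7,0],[0,0,-30],10]
    - [[-13.7,-16.7,0],[0,0,-40],10]
    - [[-13.7,-16.7,0],[0,0,-50],10]
    - [[-13.7,-16.7,0],[0,0,-58],10]
    - [[-13.7,-16.7,0],[0,0,-58],10]
    - [[-13.7,-16.7,0],[0,0,-58],10]

```text
time_s: 34.17
eef_pos: [543.1, 161.9, 106.2]
ee_rot: [0.0, 1.0, 0.007, -0.0]
force: [0.0, -0.1, -2.6]
grip_width: 0.193
grip_force: 79.1
```

```bash
python3 s.py
```

```text
34.17 pos [543.1 161.9 106.2] yaw 0.85 F [ 0.  -0.1 -2.6] M [-0.043  0.072  0.016] tau6 -0.013 j6 1.639 g 0.193 79.1
  nut torque 0.018 dist 349.8 ang -85.4
```

Emit:
step_arm:
  increments:
    - [[-0.13,-0.2,2],[0,0,-0.2],10]
    - [[-0.13,-0.2,5],[0,0,-0.2],10]
    - [[-0.13,-0.2,7.5],[0,0,-0.2],10]
    - [[-0.13,-0.2,8.1],[0,0,-0.2],10]
    - [[-0.13,-0.2,8.4],[0,0,-0.2],10]
    - [[-0.13,-0.2,8.5],[0,0,-0.2],10]

```text
time_s: 34.92
eef_pos: [542.7, 163.8, 22.4]
ee_rot: [-0.0, 1.0, 0.01, 0.001]
force: [-0.7, 0.6, -3.0]
grip_width: 0.189
grip_force: 79.1
```

```bash
python3 s.py
```

```text
34.92 pos [542.7 163.8  22.4] yaw 1.19 F [-0.7  0.6 -3. ] M [0.017 0.063 0.023] tau6 0.009 j6 1.637 g 0.189 79.1
  nut torque 0.263 dist 351.8 ang -85.4
```

Another 1–1.5 mm down, x back 1 mm, then I'll release and retreat upward.

Emit:
step_arm:
  increments:
    - [[-0.09,0,0.08],[0,0,0],10]
    - [[-0.09,0,0.14],[0,0,0],10]
    - [[-0.09,0,0.14],[0,0,0],10]

```text
time_s: 35.3
eef_pos: [541.4, 163.8, 20.9]
ee_rot: [-0.0, 1.0, 0.011, 0.0]
force: [-3.2, -0.5, 5.1]
grip_width: 0.193
grip_force: 80.1
```

```bash
python3 s.py
```

```text
35.3 pos [541.4 163.8  20.9] yaw 1.21 F [-3.2 -0.5  5.1] M [-0.063  0.539 -0.02 ] tau6 -0.003 j6 1.636 g 0.193 80.1
  nut torque 1.113 dist 351.8 ang -85.2
```

Emit:
step_arm:
  increments:
    - [[0,0,0],[0,0,0],30]
    - [[0,0,0],[0,0,0],60]
    - [[0,0,0],[0,0,0],80]
    - [[0,0,0],[0,0,0],80]
    - [[0,0,-3],[0,0,0],80]
    - [[0,0,-8],[0,0,0],80]
    - [[0,0,-13],[0,0,0],80]
    - [[0,0,-13],[0,0,0],80]
  squeeze: 20

```text
time_s: 36.3
eef_pos: [543.0, 164.0, 154.0]
ee_rot: [-0.0, 1.0, 0.011, 0.004]
force: [0.1, 0.1, -0.7]
grip_width: 0.801
grip_force: 0.0
```

Emit:
step_arm:
  increments:
    - [[-6,-6,-3],[0,0,0],80]
    - [[-10,-12,-5],[0,0,0],80]
    - [[-10,-18,-5],[0,0,0],80]
    - [[-10,-20,-5],[0,0,0],80]
    - [[-10,-20,-5],[0,0,0],80]
    - [[-10,-20,-5],[0,0,0],80]
    - [[-10,-20,-5],[0,0,0],80]

```text
time_s: 37.17
eef_pos: [437.5, 360.5, 199.8]
ee_rot: [0.0, 1.0, 0.01, -0.0]
force: [0.0, 0.0, 0.8]
grip_width: 0.799
grip_force: 0.0
```

```bash
python3 s.py
python3 - <<'E'
from rig import ctrl
import cv2,numpy as np
for n in("side","top"):
    im=ctrl.capture(n)["img"][:,:,::-1]; cv2.imwrite(f"pics/{n}6.png",im)
    a=cv2.imread(f"pics/{n}0.png")
    for nm,r in(("spanner",(225,185,110,105) if n=="top" else (230,185,105,65)),("bystanders",(300,180,40,145) if n=="top" else (225,240,150,90))):
        x,y,w,h=r; A=cv2.cvtColor(a[y:y+h,x:x+w],6).astype(np.float32);B=cv2.cvtColor(im[y:y+h,x:x+w].copy(),6).astype(np.float32)
        print(n,nm,"shift",np.round(cv2.phaseCorrelate(A,B)[0],2),"meandiff",abs(A-B).mean().round(1),"n>40",(abs(A-B)>40).sum())
# spanner lines in top
im=cv2.imread("pics/top6.png");a=cv2.imread("pics/top0.png")
for v in(205,235,245,255,270):
    for k in(a,im):
        f=k[v,235:280].astype(int);m=np.where((f[:,0]>f[:,2]-12)&(f.sum(1)>250))[0]+235; print(v,m.min() if len(m) else None,m.max() if len(m) else None,end=' | ')
    print()
E
```

```text
37.17 pos [437.5 360.5 199.8] yaw 1.12 F [0.  0.  0.8] M [ 0.003  0.006 -0.025] tau6 -0.005 j6 2.034 g 0.799 0.0
  nut torque -0.041 dist 563.4 ang -76.3
side spanner shift [0.21 0.66] meandiff 24.1 n>40 2172
side bystanders shift [0.   0.06] meandiff 3.4 n>40 211
top spanner shift [ 0.66 -0.03] meandiff 11.6 n>40 1148
top bystanders shift [-0.04  0.09] meandiff 5.8 n>40 0
205 245 265 | 205 246 267 | 
235 252 258 | 235 254 260 | 
245 253 258 | 245 255 260 | 
255 253 258 | 255 254 260 | 
270 253 259 | 270 254 260 |
```

```bash
python3 -c "
from rig import ctrl
print(ctrl.finish_job())"
```

```text
the job is handed in; nothing more can be done
None
```

The job is handed in: the nut was run finger-tight by hand, then turned 60° with the spanner, and the spanner is back across its rest about 2–4 mm sideways of where it lay; but my first try at fitting the spanner knocked the nut back about 30°, so the spanner, not the fingers, brought it back to finger-tight before the 60°.

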